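Wedge the rocking trimming fixture

ROBOT

A 6-joint arm with a two-finger parallel gripper is mounted at the origin on the work surface. World frame = base frame: x ahead of the robot, y to its left, z up, the work surface at z = 0. Lengths are in m, angles in rad, forces in N, time in s.
With the tool pointing down it reaches from about 0.4 to 0.925 m from the base axis. Payload 12.5 kg.
Tool frame: the origin (TCP) lies at the very end of the fingers, on their centre line; the grasp point (between the pads) lies r.grasp_offset behind it (r.grasp_offset is the distance from the TCP to the grasp point, in m); z points along the fingers, y is the direction in which the jaws open and shut (so a half turn about z gives the same grasp; the last joint's range is limited). The gripper opens to 95 mm and grips with 3 to 60 N. Pads are 20 mm wide; open, the fingers measure 119 mm over their backs; the gripper's body (75 mm by 180 mm) begins 59 mm behind the grasp point.
Start: joints at [1.229, 0.491, 1.559, -0, 1.092, -0.106], TCP at [0.146, 0.608, 0.215] pointing down, gripper open.
Joint ranges: [-3.1, 3.1], [-0.84, 2.19], [0.05, 2.79], [-1.13, 4.28], [0.06, 2.93], [-2.69, 2.69]. Speed limits (rad/s): [2.22, 2.22, 2.79, 3.14, 3.14, 3.14].

INTERFACE

Orientations are given as a unit quaternion [w, x, y, z].
In Python, from plant import sensors, optics, r gives the robot as it stands. The module is installed in compiled form; this text tells all that it offers.
- The arm moves only by the shell command python3 -m crank 'ROWS' [FORCE]. ROWS is a JSON object of lists of equal length, an entry for each row: "fingers": the closure in counts, from 0 (fully open) to 255 (shut); "xyz": the shift along the world's x, y, z in m, a list of three; "turn": the turn, a rotation vector about the world's x, y, z in rad, a list of three. A call has 1 to 12 rows; each row is the pose to reach, as a shift and turn from the pose commanded when the call began; what a row does not reach only later rows make up. A row lasts 1/12 s, in which the tool goes at most 41.7 mm and 7.16 degrees, less where a joint would pass 70% of its speed; a pose out of reach is approached as far as the arm can. A call with a gripper value outside its range is refused whole. The fingers move at their own pace and stop on an object; FORCE is the grip in N (left out, the last holds). Time passes only in rows, so rows that repeat a pose let the fingers close. It gives the time, the measured TCP pose, the force and the opening at its end, in the units of the state.
- sensors.read_state(): the state, without advancing time (a new reading comes with each control period).
- optics.capture(name): name is "side" or "top"; returns a dict with "frame" (384x512x3 uint8, red, green, blue), "fx", "fy", "cx", "cy" (pixels), "k1" (the pictures are not rectified: a ray, as slopes to the right and down, at radius r is drawn at 1 + k1 r^2 times it, then the intrinsics apply), "cam_to_world" (4x4, takes a point from camera to world coordinates). Camera axes: x right, y up, looking along -z (the intrinsics and any distortion apply to the point x, -y, -z); pixel columns grow to the right and rows downward; lengths in m; the calibration is good to about 2 mm. A picture is of the moment at which its call begins. There is no depth.
- r.sign_off(): hands the job in, once; it reports no verdict.
Trained networks look in a picture, given as the dict that the camera call returned (one of the last four; its "shot" number tells which), for a name from the list of things; names that differ only in an ending like _2 or _b are one class to them, and where a whole thing is asked for, a point or a joint stands for the part that bears it (a point fixed in the world has none). Each returns a list of dicts, best first, with "conf" (0 to 1); they miss things now and then, are a little off and sometimes report something else, mostly with a low value. They report only what shows in the picture. A call takes as long as a camera call. They do not tell look-alikes from the thing itself.
- optics.spot_in(target, picture): "extent" ([centre column, centre row, width, height] in pixels, round what is visible of it).
- optics.mark_of(target, picture): "position" ([column, row] in pixels: a listed point, or the origin of a listed thing).
The state is a dict: "time_s": time; "joints": joint angles; "qvel": joint speeds; "joint_torque": joint torques, N m; "position": TCP position; "eef_rot": TCP orientation; "contact_force": force on the tool from outside, world axes, zero at the start; "moment": the same for the moment, N m; "opening": finger opening in m.
Only numpy, scipy, OpenCV 4.12 (cv2) and the standard library are available. Lean on these libraries where they do the work, as an engineer would, in place of code of your own. Each camera call takes 0.05 s, during which the arm holds its last target. There are 200 camera calls.

TASK

The aluminium trimming fixture rocks because the foot at its far right corner (seen from the robot) is short and hangs clear of the bench. With the fingertips, push the wooden wedge thin end first along the bench and under that foot until the fixture no longer rocks but still stands level on its other feet, then press down firmly with a fingertip for about a second on the plate's corner above that foot to prove that it does not give, and come away leaving it so. Pick nothing up, do not shove the fixture about, and leave the other things on the bench where they are.

Things in the scene. Friction and masses are not known exactly. Their poses are not given: they have to be found in the camera images.
- fixture: trimming fixture, loose, about 3 kg: aluminium plate 200 (own x) x 260 (own y) x 12 mm, top face 42 mm above the bench, on four domed steel feet of 24 mm diameter at own (+-75, +-105) mm. On it a nest with a black moulding (top 88 mm above the bench) and, along the left (+y) edge, two clamps with red handles (top 120 mm). Origin on the bench under the plate's centre; own x points away from the robot
- short_foot (a point): centre of the 12 mm radius dome under the short foot, at own (75, -105) mm of the fixture, far right. It starts 17 to 21 mm above the bench: the gap under the foot is this height less 12 mm, so 5 to 9 mm. The fixture starts level on the other three feet
- press_corner (a point): point on the plate's bare top face straight above the short foot, 42 mm above the bench, 25 mm in from two plate edges; the nest starts about 28 mm from it. Press down here, within 30 mm. Not wedged, 3 to 4.5 N down here rocks the fixture about its other diagonal until the short foot meets the bench or wedge; let go, it rocks back level
- wedge: pale hardwood wedge loose on the bench, about 60 g, 130 long, 50 wide, 20 mm high at the square heel, 3 mm at the thin end, sloping evenly (1 in 7.6). Origin under its centre; own x points from heel to thin end. It starts with the thin end 30 to 70 mm short of the foot's axis, pointing roughly along the fixture's own +y, up to 12 mm off line and 0.2 rad askew
- wedge_heel (a point): centre of the wedge's upright heel face (50 x 20 mm), 10 mm above the bench: push here, along the wedge's own x. Free, the wedge slides with under 1 N; once the foot bears on it the push rises steeply (5 to 8 N seats it), and it stays put by friction when let go
- wedge_face (a point): centre of the wedge's sloping top face; this frame's z is square to the slope, x runs down the slope to the thin end, y across it. The foot bears on the wedge when the short_foot point is 12 mm off this face
- duct_1: black flat butterfly-shaped moulding, 110 x 120 x 22 mm, on the bench; origin under its centre; not to be disturbed
- duct_2: as duct_1; not to be disturbed
- duct_3: as duct_1; not to be disturbed
- outlet: black moulding with three upright round spigots, 55 x 130 x 75 mm; origin under its centre; not to be disturbed
- deburrer: deburring tool with an orange handle lying on the bench near the wedge, 155 mm long (own x), 19 mm high; origin on the bench 85 mm from the butt end of the handle; not to be disturbed
- offcut: brown wood offcut 90 x 45 x 32 mm; origin under its centre; not to be disturbed
- adhesive: white bottle with a red cap, 44 mm diameter, 105 mm tall; origin under its centre; not to be disturbed
Not all that is in view belongs to the job. Of the things that look like the wedge, the middle-sized one is meant.

How it is judged:
By the outcome, as a careful person would: the job done as asked, in the order asked, and still so for the second after the job is handed in, with the robot touching nothing.
It also fails if it takes over 51 s, if anything falls off the work surface, if the arm or the gripper's body presses on something with over 40 N, if the wrist force passes 120 N, or if a joint passes its speed limit or range.

## Working session

There is one attempt and no reset: what is moved stays moved. The work goes in short steps, Python scripts to look and compute and a shell command to move; the robot and the scene stay as the last step left them, time stands still between calls to the robot, and variables do not carry over. Pictures are saved under pics/ and viewed, about 8 in all and at most 12, crops included, and the job is handed in when it is done.

```bash
mkdir -p pics
cat > h.py <<'E'
import numpy as np, cv2
from plant import sensors, optics, r
def ray(p,u,v):
    d=np.array([(u-p["cx"])/p["fx"],(v-p["cy"])/p["fy"]]); s=d.copy()
    for _ in range(20): s=d/(1+p["k1"]*(s@s))
    T=np.array(p["cam_to_world"]); return T[:3,3],T[:3,:3]@np.array([s[0],-s[1],-1])
def at_z(p,uv,z):
    o,d=ray(p,*uv); return o+d*(z-o[2])/d[2]
def proj(p,X):
    T=np.array(p["cam_to_world"]); c=T[:3,:3].T@(np.asarray(X,float)-T[:3,3]); s=np.array([c[0],-c[1]])/-c[2]
    s=s*(1+p["k1"]*(s@s)); return s*[p["fx"],p["fy"]]+[p["cx"],p["cy"]]
def tri(pa,a,pb,b):
    A=np.zeros((3,3));B=np.zeros(3)
    for p,q in((pa,a),(pb,b)):
        o,d=ray(p,*q);d=d/np.linalg.norm(d);M=np.eye(3)-np.outer(d,d);A+=M;B+=M@o
    return np.linalg.solve(A,B)
def save(p,n,box=None,k=1):
    f=p["frame"][:,:,::-1]
    if box: f=f[box[1]:box[3],box[0]:box[2]]
    cv2.imwrite("pics/"+n,cv2.resize(f,None,fx=k,fy=k,interpolation=cv2.INTER_CUBIC))
E
python3 - <<'E'
from h import *
np.set_printoptions(precision=4,suppress=True)
P={n:optics.capture(n) for n in("top","side")}
for n,p in P.items():
    save(p,n+"0.png",None,1.5); print(n,p["cam_to_world"][:3] if 0 else np.array(p["cam_to_world"])[:3,3],p["fx"])
for t,z in(("fixture",0),("short_foot",.019),("press_corner",.042),("wedge",0),("wedge_heel",.01),("wedge_face",.0115),("deburrer",0),("offcut",0),("adhesive",0),("outlet",0),("duct_1",0)):
    for n,p in P.items():
        for d in optics.mark_of(t,p)[:3]: print(t,n,round(d["conf"],2),np.round(d["position"],1),at_z(p,d["position"],z)[:2])
print(r.grasp_offset,sensors.read_state())
E
```

```text
top [0.3095 0.0665 1.1093] 390.8320304288307
side [ 0.4205 -0.8738  1.1598] 432.5697949006503
fixture top 0.75 [267.9 229.7] [0.4426 0.0284]
fixture side 0.96 [228.6 209.1] [0.454  0.0394]
press_corner top 0.79 [301.2 191.3] [ 0.5466 -0.0627]
press_corner top 0.33 [188.  131.3] [0.7205 0.2633]
press_corner side 0.57 [275.3 261.3] [ 0.5691 -0.2116]
press_corner side 0.55 [256.7 219.3] [ 0.5376 -0.049 ]
wedge top 0.76 [351.8 133.9] [ 0.7353 -0.223 ]
wedge top 0.71 [340.5 187.4] [ 0.5692 -0.1829]
wedge top 0.58 [419.3 187.3] [ 0.5728 -0.4166]
wedge side 0.9 [273.4 259.2] [ 0.5702 -0.1784]
wedge side 0.81 [326.9 267.2] [ 0.7269 -0.2312]
wedge side 0.8 [290.3 329.9] [ 0.577  -0.4077]
wedge_heel top 0.97 [348.3 117.8] [ 0.7829 -0.212 ]
wedge_heel top 0.9 [451.8 199. ] [ 0.5368 -0.5064]
wedge_heel side 0.84 [286.3 275.1] [ 0.5975 -0.2445]
wedge_heel side 0.61 [342.3 257.9] [ 0.7792 -0.2121]
wedge_heel side 0.61 [283.3 360.9] [ 0.541  -0.4904]
wedge_face top 0.95 [351.3 133.5] [ 0.7321 -0.2186]
wedge_face top 0.77 [338.9 185.2] [ 0.5729 -0.1759]
wedge_face top 0.61 [420.6 183.7] [ 0.5809 -0.
[... 666 characters left out ...]
 [265.2 123. ] [0.6488 0.4581]
duct_1 top 0.93 [302.5 131.3] [ 0.7411 -0.0741]
duct_1 side 0.94 [296.6 151.9] [0.74   0.2747]
duct_1 side 0.81 [309.5 182.1] [0.7535 0.1168]
duct_1 side 0.59 [316.9 225.7] [ 0.7339 -0.0745]
0.0188 {'time_s': 1.2, 'joints': array([ 1.2294,  0.4909,  1.5589,  0.    ,  1.0917, -0.1056]), 'qvel': array([ 0.0004, -0.0013,  0.0002, -0.0008, -0.0009, -0.0002]), 'joint_torque': array([  0.0025, -61.2474, -25.8445,   0.0695,   0.0444,  -0.    ]), 'position': array([0.146 , 0.6077, 0.2147]), 'eef_rot': array([0.    , 0.1176, 0.9931, 0.0001]), 'contact_force': array([-0.2747,  1.0242, -0.165 ]), 'moment': array([ 0.0256, -0.0094, -0.0252]), 'opening': 0.0950710529936242}
```

View pics/top0.png

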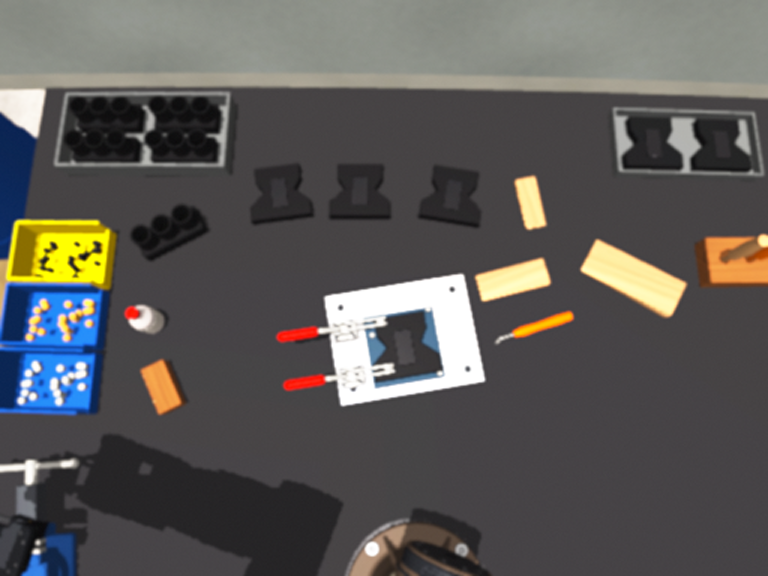

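View pics/side0.png

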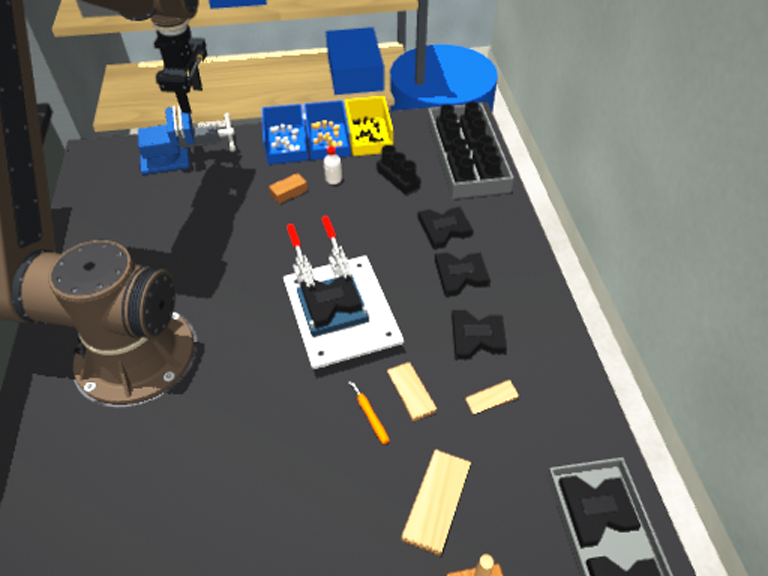

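Top view (1.5x): fixture at (405,340), far-right screw at (452,290). The middle-sized wedge is at (513,280) with its deburrer at (535,327); the smaller and larger look-alikes are at (530,202) and (633,278). The side view agrees. Next I'll fit the wedge silhouette and the plate edges.

```bash
cat >> h.py <<'E'
from scipy.optimize import minimize, least_squares
def wedge_pts(q):
    x,y,a=q;c,s=np.cos(a),np.sin(a)
    L=[(-.065,-.025,0),(-.065,.025,0),(.065,-.025,0),(.065,.025,0),(-.065,-.025,.02),(-.065,.025,.02),(.065,-.025,.003),(.065,.025,.003)]
    return np.array([(x+c*u-s*v,y+s*u+c*v,z) for u,v,z in L])
def plate_pts(q):
    x,y,a=q;c,s=np.cos(a),np.sin(a)
    return np.array([(x+c*u-s*v,y+s*u+c*v,.042) for u,v in((.1,.13),(.1,-.13),(-.1,-.13),(-.1,.13))])
def wood_mask(p,uv):
    h=cv2.cvtColor(p["frame"],cv2.COLOR_RGB2HSV)
    m=cv2.inRange(h,(8,40,120),(28,170,255)); n,l,st,ce=cv2.connectedComponentsWithStats(m)
    i=1+np.argmin(np.hypot(*(ce[1:]-uv).T)+1e3*(st[1:,4]<150)); return (l==i).astype(np.uint8)
def fit_wedge(ps,q0):
    ms=[]
    for p in ps:
        m=wood_mask(p,proj(p,[q0[0],q0[1],.01])); ms.append(m)
    def cost(q):
        e=0
        for p,m in zip(ps,ms):
            pts=np.array([proj(p,X) for X in wedge_pts(q)],np.float32)
            H=cv2.convexHull(pts)[:,0]*256; t=np.zeros((384*4,512*4),np.uint8)
            cv2.fillConvexPoly(t,np.round((H/256*4+1.5)*16).astype(int),1,shift=4)
            e+=np.abs(t.reshape(384,4,512,4).mean((1,3))-m).sum()
        return e
    best=minimize(cost,q0,method="Nelder-Mead",options=dict(initial_simplex=np.array(q0)+np.array([[0,0,0],[.012,0,0],[0,.012,0],[0,0,.15]]),xatol=1e-4))
    return best.x,best.fun,[int(m.sum()) for m in ms]
E
python3 - <<'E'
from h import *
np.set_printoptions(precision=4,suppress=True)
P=[optics.capture(n) for n in("top","side")]
for ps in (P,P[:1],P[1:]):
    print(fit_wedge(ps,[.571,-.18,1.75]))
a=P[0]["frame"][165:285,205:385];b=P[1]["frame"][155:305,175:325]
save(P[0],"c1.png",(205,165,385,285),4.4); save(P[1],"c2.png",(185,160,325,300),4.2)
E
```

```text
(array([ 0.5702, -0.1807,  1.8284]), np.float64(233.9375), [939, 644])
(array([ 0.5712, -0.1813,  1.8013]), np.float64(155.375), [939])
(array([ 0.57  , -0.1809,  1.823 ]), np.float64(76.0625), [644])
```

View pics/c1.png

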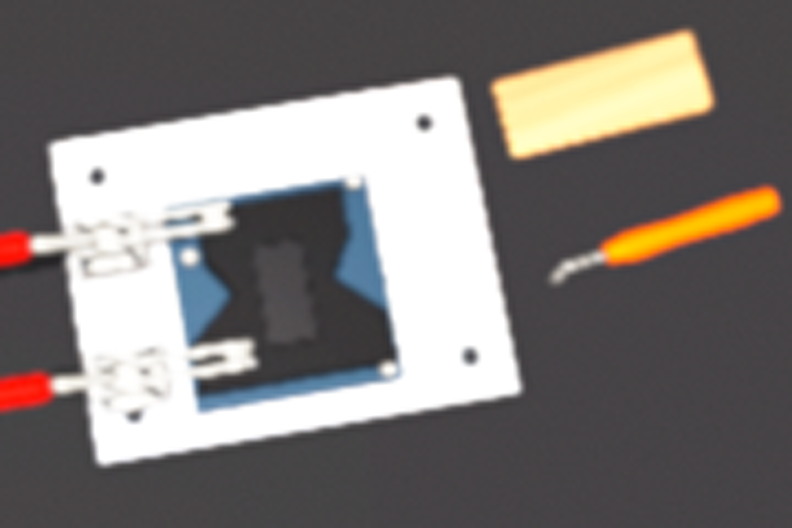

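View pics/c2.png

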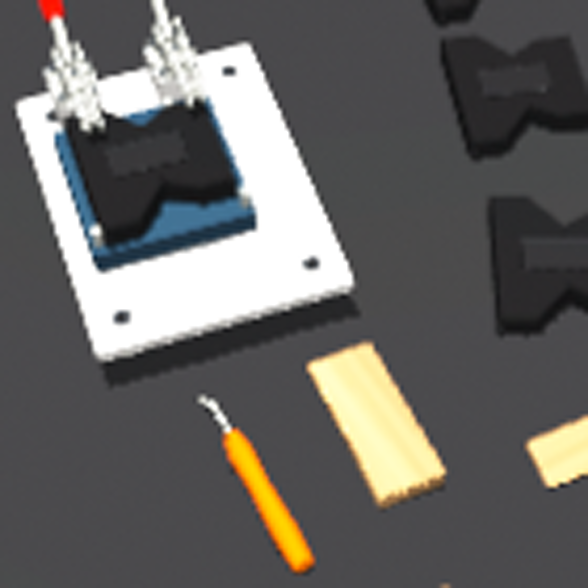

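Crop c1 (4.4x): the plate corners and screws are clear, and the wedge's thin end faces the plate. In c2, the heel face shows at the wedge's lower right end, away from the fixture. Next I'll fit the fixture pose from the screws and corners.

Run:
```python
from h import *
np.set_printoptions(precision=4,suppress=True)
P=[optics.capture(n) for n in("top","side")]
loc=dict(FR=(.1,-.13),NR=(-.1,-.13),NL=(-.1,.13),FL=(.1,.13),fr=(.075,-.105),nr=(-.075,-.105),fl=(.075,.105))
ob=[dict(FR=(460,77),NR=(521,391),NL=(100,465),FL=(48,143),fr=(424,122),nr=(470,356),fl=(97,176)),
    dict(FR=(354,285),FL=(250,43),NR=(96,355),fr=(311,263),nr=(122,316),fl=(229,71))]
off=[(205,165,4.4),(185,160,4.2)]
def W(q,l):
    c,s=np.cos(q[2]),np.sin(q[2]); return [q[0]+c*l[0]-s*l[1],q[1]+s*l[0]+c*l[1],.042]
def res(q,ii=(0,1)):
    R=[]
    for i in ii:
        for k,v in ob[i].items():
            px=np.array([off[i][j]+(v[j]+.5)/off[i][2]-.5 for j in(0,1)])
            R+=list(proj(P[i],W(q,loc[k]))-px)
    return np.array(R)
for ii in((0,1),(0,),(1,)):
    s=least_squares(res,[.45,.03,.17],args=(ii,)); q=s.x
    print(ii,q,"rms",np.sqrt((s.fun**2).mean()),"foot",W(q,loc["fr"]))
    c,s_=np.cos(q[2]),np.sin(q[2])
q=least_squares(res,[.45,.03,.17]).x
w,_,_=fit_wedge(P,[.571,-.18,1.8]); print("wedge",w)
w,_,_=fit_wedge(P,[.573,-.182,1.75]); print("wedge",w)
u=np.array([np.cos(w[2]),np.sin(w[2])]); tip=w[:2]+.065*u; heel=w[:2]-.065*u
f=np.array(W(q,loc["fr"])[:2]); d=f-tip
print("tip",tip,"heel",heel,"foot",f,"along",d@u,"across",d@[-u[1],u[0]],"skew",w[2]-q[2]-np.pi/2)
db=cv2.inRange(cv2.cvtColor(P[0]["frame"],cv2.COLOR_RGB2HSV),(8,180,150),(20,255,255))
for v in((550,280),(610,255),(770,190),(778,212)): print("deb",at_z(P[0],[205+v[0]/4.4,165+v[1]/4.4],.01))
```

```text
(0, 1) [0.4503 0.0274 0.179 ] rms 0.4816175951700065 foot [np.float64(0.5427879569572784), np.float64(-0.06261908175045947), 0.042]
(0,) [0.4505 0.0275 0.1811] rms 0.5416715213278293 foot [np.float64(0.5431803215540755), np.float64(-0.06225696976735798), 0.042]
(1,) [0.4501 0.0269 0.1755] rms 0.34861816991872135 foot [np.float64(0.5422384548373465), np.float64(-0.06334831890956473), 0.042]
wedge [ 0.5703 -0.1814  1.8121]
wedge [ 0.5701 -0.1813  1.8152]
tip [ 0.5544 -0.1182] heel [ 0.5858 -0.2443] foot [ 0.5428 -0.0626] along 0.056741600760567924 across -0.002201649070766411 skew 0.06542705391058212
deb [ 0.4466 -0.147   0.01  ]
deb [ 0.4633 -0.1863  0.01  ]
deb [ 0.5072 -0.2928  0.01  ]
deb [ 0.4927 -0.2973  0.01  ]
```

```bash
python3 -m crank '{"fingers":[200,200,200,200,200,200,200,200,200,200,200,200],"xyz":[[0.36,-0.36,0],[0.36,-0.36,0],[0.36,-0.36,0],[0.36,-0.36,0],[0.36,-0.36,0],[0.36,-0.36,0],[0.36,-0.36,0],[0.36,-0.36,0],[0.36,-0.36,0],[0.36,-0.36,0],[0.36,-0.36,0],[0.36,-0.36,0]],"turn":[[0,0,-0.1],[0,0,-0.2],[0,0,-0.3],[0,0,-0.4],[0,0,-0.5],[0,0,-0.6],[0,0,-0.7],[0,0,-0.8],[0,0,-0.9],[0,0,-1.0],[0,0,-1.09],[0,0,-1.09]]}' 20; python3 -c "
from h import *
print(sensors.read_state())"
```

```text
time_s: 2.4
position: [0.5008, 0.2524, 0.2149]
eef_rot: [0.0, 0.618, 0.786, 0.0]
contact_force: [0.8, 1.3, -0.5]
opening: 0.0225
{'time_s': 2.4, 'joints': array([3.49048193e-01, 3.99347635e-01, 1.71837306e+00, 2.53822328e-05,
       1.02329326e+00, 1.09901868e-01]), 'qvel': array([-8.31206988e-01,  2.02100905e-01, -3.40087371e-01, -5.05803707e-04,
        1.34523577e-01, -9.62952271e-01]), 'joint_torque': array([ 5.26411772e+00, -5.70913446e+01, -2.18545908e+01, -1.83313218e-02,
       -1.04316305e-01,  2.92059928e+00]), 'position': array([0.50082259, 0.25240964, 0.2149029 ]), 'eef_rot': array([1.43490546e-04, 6.17713297e-01, 7.86403331e-01, 2.51494794e-04]), 'contact_force': array([ 0.78059874,  1.29270002, -0.4980668 ]), 'moment': array([-0.05065328,  0.050827  , -0.01501492]), 'opening': 0.02252539992099965}
```

```bash
python3 -m crank '{"fingers":[200,200,200,200,200,200,200,200,200,200,200,200],"xyz":[[0.088,-0.526,0],[0.088,-0.526,0],[0.088,-0.526,0],[0.088,-0.526,0],[0.088,-0.526,0],[0.088,-0.526,0],[0.088,-0.526,0],[0.088,-0.526,0],[0.088,-0.526,0],[0.088,-0.526,0],[0.088,-0.526,0],[0.088,-0.526,0]],"turn":[[0,0,0],[0,0,0],[0,0,0],[0,0,0],[0,0,0],[0,0,0],[0,0,0],[0,0,0],[0,0,0],[0,0,0],[0,0,0],[0,0,0]]}'
python3 -m crank '{"fingers":[200,200,200,200,200,200,200,200],"xyz":[[0,0,0],[0,0,-0.04],[0,0,-0.08],[0,0,-0.12],[0,0,-0.15],[0,0,-0.16],[0,0,-0.16],[0,0,-0.16]],"turn":[[0,0,0],[0,0,0],[0,0,0],[0,0,0],[0,0,0],[0,0,0],[0,0,0],[0,0,0]]}'
```

```text
time_s: 3.4
position: [0.582, -0.2412, 0.2148]
eef_rot: [0.0, 0.615, 0.788, 0.0]
contact_force: [0.2, -0.2, 0.6]
opening: 0.021
time_s: 4.07
position: [0.5826, -0.2392, 0.0556]
eef_rot: [0.0, 0.615, 0.788, 0.0]
contact_force: [0.9, 0.1, 0.2]
opening: 0.0206
```

```bash
python3 -m crank '{"fingers":[200,200,200,200,200,200,200,200],"xyz":[[0.0116,-0.0385,0],[0.0116,-0.0385,0],[0.0116,-0.0385,0],[0.0116,-0.0385,-0.025],[0.0116,-0.0385,-0.048],[0.0116,-0.0385,-0.048],[0.0116,-0.0385,-0.048],[0.0116,-0.0385,-0.048]],"turn":[[0,0,0],[0,0,0],[0,0,0],[0,0,0],[0,0,0],[0,0,0],[0,0,0],[0,0,0]]}'
python3 - <<'E'
from h import *
p=optics.capture("side"); save(p,"c3.png",(175,190,345,320),4.4); print(sensors.read_state()["contact_force"])
E
```

```text
time_s: 4.73
position: [0.5944, -0.2775, 0.0086]
eef_rot: [0.001, 0.615, 0.788, 0.0]
contact_force: [0.3, 0.2, 0.2]
opening: 0.0202
[ 0.20233188 -0.09658003  0.44526207]
```

View pics/c3.png

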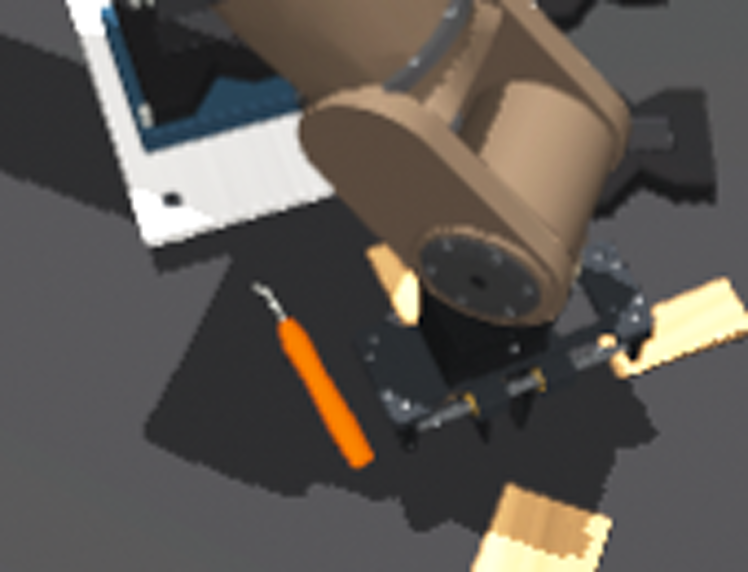

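The fingers are down behind the heel at about (480,420) in the 4.4x crop, clear of the deburrer at (325,390). I'll start pushing.

```bash
python3 -m crank '{"fingers":[200,200,200,200,200,200,200,200,200,200,200,200],"xyz":[[-0.0024,0.0097,-0.001],[-0.0048,0.0194,-0.001],[-0.0060,0.0243,-0.001],[-0.0072,0.0291,-0.001],[-0.0090,0.0364,-0.001],[-0.0108,0.0437,-0.001],[-0.0127,0.0510,-0.001],[-0.0145,0.0582,-0.001],[-0.0163,0.0655,-0.001],[-0.0180,0.0728,-0.001],[-0.0192,0.0777,-0.001],[-0.0192,0.0777,-0.001]],"turn":[[0,0,0],[0,0,0],[0,0,0],[0,0,0],[0,0,0],[0,0,0],[0,0,0],[0,0,0],[0,0,0],[0,0,0],[0,0,0],[0,0,0]]}'
python3 - <<'E'
from h import *
p=optics.capture("top"); save(p,"c4.png",(280,150,420,255),5); print(sensors.read_state()["contact_force"])
E
```

```text
time_s: 5.78
position: [0.5741, -0.1986, 0.0056]
eef_rot: [-0.0, 0.615, 0.788, -0.0]
contact_force: [0.3, -1.3, -0.1]
opening: 0.0205
[ 0.5666184   0.08979813 -0.40859345]
```

View pics/c4.png

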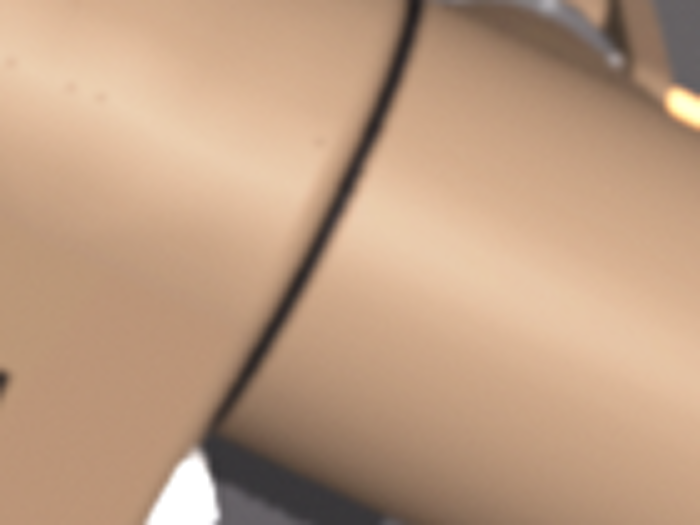

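The arm hides the wedge from the top camera. By reckoning, the tip is now at the foot's axis, so I'll creep forward and watch the force.

```bash
python3 -m crank '{"fingers":[200,200,200,200,200],"xyz":[[-0.0007,0.0029,0],[-0.0014,0.0058,0],[-0.0022,0.0087,0],[-0.0024,0.0097,0],[-0.0024,0.0097,0]],"turn":[[0,0,0],[0,0,0],[0,0,0],[0,0,0],[0,0,0]]}'
python3 -m crank '{"fingers":[200,200,200,200],"xyz":[[-0.0005,0.0019,0],[-0.0007,0.0029,0],[-0.0007,0.0029,0],[-0.0007,0.0029,0]],"turn":[[0,0,0],[0,0,0],[0,0,0],[0,0,0]]}'
```

```text
time_s: 6.25
position: [0.5719, -0.1898, 0.0056]
eef_rot: [-0.0, 0.615, 0.788, 0.0]
contact_force: [0.3, -0.2, -0.1]
opening: 0.0206
time_s: 6.58
position: [0.5713, -0.1871, 0.0057]
eef_rot: [-0.0, 0.615, 0.788, 0.0]
contact_force: [1.0, 0.2, -0.3]
opening: 0.0201
```

```bash
python3 -m crank '{"fingers":[200,200,200,200],"xyz":[[-0.0005,0.0019,0],[-0.0007,0.0029,0],[-0.0007,0.0029,0],[-0.0007,0.0029,0]],"turn":[[0,0,0],[0,0,0],[0,0,0],[0,0,0]]}'
```

```text
time_s: 6.92
position: [0.5706, -0.1842, 0.0056]
eef_rot: [-0.0, 0.615, 0.788, 0.0]
contact_force: [0.6, 1.4, 0.3]
opening: 0.0204
```

```bash
for i in 1 2; do python3 -m crank '{"fingers":[200,200,200,200],"xyz":[[-0.0003,0.0010,0],[-0.0005,0.0019,0],[-0.0005,0.0019,0],[-0.0005,0.0019,0]],"turn":[[0,0,0],[0,0,0],[0,0,0],[0,0,0]]}' | grep -E "pos|force"; done
```

```text
position: [0.5701, -0.1823, 0.0057]
contact_force: [0.4, -0.2, 0.7]
position: [0.5696, -0.1804, 0.0057]
contact_force: [0.1, 0.7, -0.9]
```

```bash
python3 -m crank '{"fingers":[200,200,200,200],"xyz":[[-0.0003,0.0010,0],[-0.0005,0.0019,0],[-0.0005,0.0019,0],[-0.0005,0.0019,0]],"turn":[[0,0,0],[0,0,0],[0,0,0],[0,0,0]]}' | grep -E "pos|force"
```

```text
position: [0.5691, -0.1785, 0.0056]
contact_force: [-0.8, -0.5, -0.7]
```

```bash
python3 -m crank '{"fingers":[200,200,200,200],"xyz":[[-0.0003,0.0010,0],[-0.0005,0.0019,0],[-0.0005,0.0019,0],[-0.0005,0.0019,0]],"turn":[[0,0,0],[0,0,0],[0,0,0],[0,0,0]]}'; python3 -c "
from h import *
p=optics.capture('side'); save(p,'c5.png',(175,190,345,320),4.4)
for _ in range(3): optics.capture('side'); print(sensors.read_state()['contact_force'])"
```

```text
time_s: 8.25
position: [0.5686, -0.1766, 0.0056]
eef_rot: [-0.0, 0.615, 0.788, 0.0]
contact_force: [0.7, -1.3, 0.2]
opening: 0.0201
[ 0.26616134  0.79890718 -0.36537314]
[ 0.14628029 -0.82169546  0.33446514]
[ 0.33900534  0.27394189 -0.27236659]
```

View pics/c5.png

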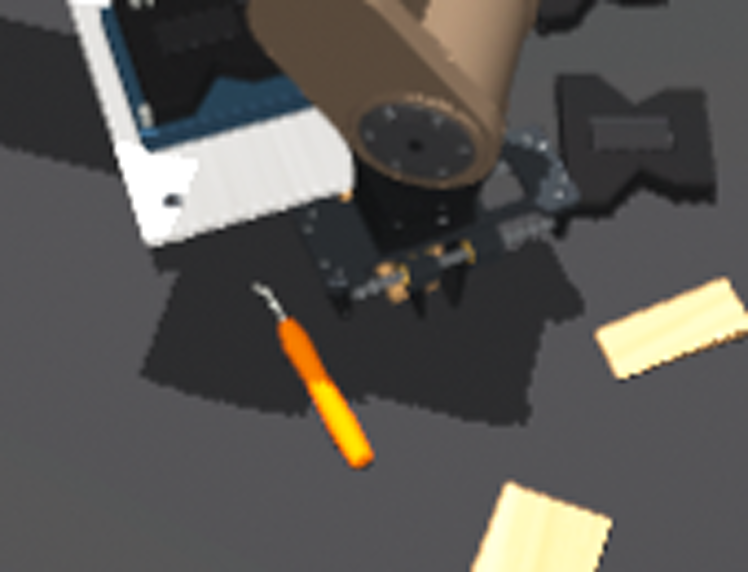

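The fingers at (440,280) are pushing the heel, and the plate and deburrer look unmoved. I'll keep creeping.

```bash
python3 -m crank '{"fingers":[200,200,200,200],"xyz":[[-0.0003,0.0010,0],[-0.0005,0.0019,0],[-0.0005,0.0019,0],[-0.0005,0.0019,0]],"turn":[[0,0,0],[0,0,0],[0,0,0],[0,0,0]]}' | grep -E "pos|force"
```

```text
position: [0.5681, -0.1747, 0.0056]
contact_force: [-0.9, 0.3, 0.2]
```

```bash
python3 -m crank '{"fingers":[200,200,200,200],"xyz":[[-0.0003,0.0010,0],[-0.0005,0.0019,0],[-0.0005,0.0019,0],[-0.0005,0.0019,0]],"turn":[[0,0,0],[0,0,0],[0,0,0],[0,0,0]]}' | grep -E "pos|force"
```

```text
position: [0.5676, -0.1728, 0.0057]
contact_force: [-0.5, 0.0, 0.2]
```

```bash
python3 -m crank '{"fingers":[200,200,200,200],"xyz":[[-0.0003,0.0010,0],[-0.0005,0.0019,0],[-0.0005,0.0019,0],[-0.0005,0.0019,0]],"turn":[[0,0,0],[0,0,0],[0,0,0],[0,0,0]]}' | grep -E "pos|force"
```

```text
position: [0.5671, -0.1709, 0.0057]
contact_force: [0.8, 0.3, 0.0]
```

```bash
python3 -m crank '{"fingers":[200,200,200,200],"xyz":[[-0.0003,0.0010,0],[-0.0005,0.0019,0],[-0.0005,0.0019,0],[-0.0005,0.0019,0]],"turn":[[0,0,0],[0,0,0],[0,0,0],[0,0,0]]}' | grep -E "pos|force"
```

```text
position: [0.5666, -0.169, 0.0057]
contact_force: [-0.1, 0.9, 0.2]
```

```bash
python3 -m crank '{"fingers":[200,200,200,200],"xyz":[[-0.0003,0.0010,0],[-0.0005,0.0019,0],[-0.0005,0.0019,0],[-0.0005,0.0019,0]],"turn":[[0,0,0],[0,0,0],[0,0,0],[0,0,0]]}' | grep -E "pos|force"
```

```text
position: [0.5661, -0.1671, 0.0056]
contact_force: [0.6, 0.0, 0.5]
```

```bash
python3 -m crank '{"fingers":[200,200,200,200],"xyz":[[-0.0003,0.0010,0],[-0.0005,0.0019,0],[-0.0005,0.0019,0],[-0.0005,0.0019,0]],"turn":[[0,0,0],[0,0,0],[0,0,0],[0,0,0]]}' | grep -E "pos|force"
```

```text
position: [0.5656, -0.1652, 0.0057]
contact_force: [0.5, -0.4, 0.7]
```

```bash
python3 -m crank '{"fingers":[200,200,200,200],"xyz":[[-0.0003,0.0010,0],[-0.0005,0.0019,0],[-0.0005,0.0019,0],[-0.0005,0.0019,0]],"turn":[[0,0,0],[0,0,0],[0,0,0],[0,0,0]]}' | grep -E "time|pos|force"
```

```text
time_s: 10.78
position: [0.5652, -0.1633, 0.0057]
contact_force: [0.6, 0.3, -0.5]
```

```bash
python3 -m crank '{"fingers":[200,200,200,200],"xyz":[[-0.0003,0.0010,0],[-0.0005,0.0019,0],[-0.0005,0.0019,0],[-0.0005,0.0019,0]],"turn":[[0,0,0],[0,0,0],[0,0,0],[0,0,0]]}' | grep -E "pos|force"
```

```text
position: [0.5647, -0.1616, 0.0057]
contact_force: [1.3, -2.4, -1.3]
```

```bash
python3 -m crank '{"fingers":[200,200,200,200],"xyz":[[-0.0003,0.0010,0],[-0.0005,0.0019,0],[-0.0005,0.0019,0],[-0.0005,0.0019,0]],"turn":[[0,0,0],[0,0,0],[0,0,0],[0,0,0]]}' | grep -E "time|pos|force"
```

```text
time_s: 11.45
position: [0.5644, -0.1599, 0.0057]
contact_force: [1.3, -5.7, -1.4]
```

```bash
python3 -m crank '{"fingers":[200,200,200,200],"xyz":[[-0.0003,0.0010,0],[-0.0005,0.0019,0],[-0.0005,0.0019,0],[-0.0005,0.0019,0]],"turn":[[0,0,0],[0,0,0],[0,0,0],[0,0,0]]}' | grep -E "time|pos|force"
```

```text
time_s: 11.78
position: [0.5642, -0.1584, 0.0058]
contact_force: [2.7, -7.9, -2.5]
```

The push force is now about 8 N, so the wedge is seated. I'll back straight off, rise, step aside and look.

```bash
python3 -m crank '{"fingers":[200,200,200,200,200,200,200,200,200,200,200,200],"xyz":[[0.0015,-0.006,0],[0.005,-0.02,0],[0.01,-0.04,0],[0.01,-0.04,0.03],[0.01,-0.04,0.07],[0.01,-0.04,0.11],[0.01,-0.07,0.13],[0.01,-0.11,0.13],[0.01,-0.15,0.13],[0.01,-0.19,0.13],[0.01,-0.23,0.13],[0.01,-0.27,0.13]],"turn":[[0,0,0],[0,0,0],[0,0,0],[0,0,0],[0,0,0],[0,0,0],[0,0,0],[0,0,0],[0,0,0],[0,0,0],[0,0,0],[0,0,0]]}'
python3 - <<'E'
from h import *
np.set_printoptions(precision=4,suppress=True)
P=[optics.capture(n) for n in("top","side")]
a=cv2.resize(P[0]["frame"][165:285,240:385],None,fx=3,fy=3);b=cv2.resize(P[1]["frame"][180:300,200:325],None,fx=3,fy=3)
cv2.imwrite("pics/c6.png",np.hstack([a,b[:360]])[:,:,::-1])
for t in("press_corner","fixture"):
    for p in P: print(t,[(d["conf"],np.round(d["position"],1)) for d in optics.mark_of(t,p)[:2]])
E
```

```text
time_s: 12.78
position: [0.5729, -0.4303, 0.1358]
eef_rot: [-0.0, 0.615, 0.788, 0.0]
contact_force: [0.3, 0.3, -0.6]
opening: 0.0204
press_corner [(0.84, array([299.5, 189.9]))]
press_corner [(0.65, array([230.1, 211.2]))]
fixture [(0.59, array([267.6, 228.8]))]
fixture [(0.85, array([231.3, 210.2]))]
```

View pics/c6.png

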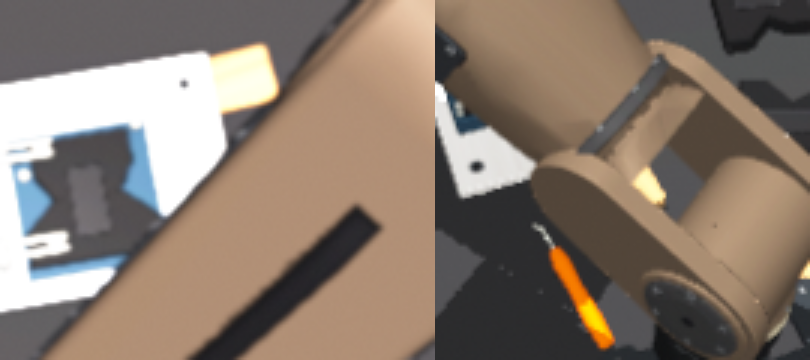

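Wedge's heel end shows at (265,80), emerging from under the plate. The plate's screw at (184,84) is within a pixel of where it was. I'll go above the press corner with the fingers shut.

```bash
python3 -m crank '{"fingers":[255,255,255,255,255,255,255,255,255,255,255,255],"xyz":[[-0.026,0.362,0],[-0.026,0.362,0],[-0.026,0.362,0],[-0.026,0.362,0],[-0.026,0.362,0],[-0.026,0.362,0],[-0.026,0.362,0],[-0.026,0.362,0],[-0.026,0.362,0],[-0.026,0.362,0],[-0.026,0.362,0],[-0.026,0.362,0]],"turn":[[0,0,0],[0,0,0],[0,0,0],[0,0,0],[0,0,0],[0,0,0],[0,0,0],[0,0,0],[0,0,0],[0,0,0],[0,0,0],[0,0,0]]}'
python3 -c "
from h import *
for _ in range(2): optics.capture('side'); s=sensors.read_state(); print(s['position'],s['contact_force'],s['opening'])"
```

```text
time_s: 14.08
position: [0.5477, -0.0652, 0.1361]
eef_rot: [0.0, 0.615, 0.789, 0.0]
contact_force: [-0.1, -0.1, -0.9]
opening: 0.0003
[ 0.54775077 -0.06587     0.13589749] [-0.85049641 -0.36870809 -0.42475893] 0.0007778245200375092
[ 0.54772207 -0.06627145  0.13578594] [-0.17395816 -0.159878   -0.73896409] 0.000610912259431166
```

```bash
python3 -m crank '{"fingers":[255,255,255,255,255,255],"xyz":[[0,0,-0.03],[0,0,-0.06],[0,0,-0.08],[0,0,-0.09],[0,0,-0.09],[0,0,-0.09]],"turn":[[0,0,0],[0,0,0],[0,0,0],[0,0,0],[0,0,0],[0,0,0]]}'
python3 -m crank '{"fingers":[255,255,255,255,255],"xyz":[[0,0,-0.001],[0,0,-0.002],[0,0,-0.003],[0,0,-0.003],[0,0,-0.003]],"turn":[[0,0,0],[0,0,0],[0,0,0],[0,0,0],[0,0,0]]}'
```

```text
time_s: 14.68
position: [0.5478, -0.0663, 0.0459]
eef_rot: [-0.0, 0.616, 0.788, -0.0]
contact_force: [0.2, -0.1, -0.7]
opening: 0.0005
time_s: 15.1
position: [0.5478, -0.0657, 0.0431]
eef_rot: [0.0, 0.615, 0.788, 0.0]
contact_force: [-0.2, 0.6, -0.4]
opening: 0.0007
```

```bash
python3 -m crank '{"fingers":[255,255,255],"xyz":[[0,0,-0.001],[0,0,-0.001],[0,0,-0.001]],"turn":[[0,0,0],[0,0,0],[0,0,0]]}'|grep -E "pos|force"
```

```text
position: [0.5479, -0.0657, 0.042]
contact_force: [0.1, -0.5, 4.4]
```

```bash
python3 -m crank '{"fingers":[255,255,255],"xyz":[[0,0,-0.001],[0,0,-0.001],[0,0,-0.001]],"turn":[[0,0,0],[0,0,0],[0,0,0]]}'|grep -E "pos|force"
```

```text
position: [0.5479, -0.0657, 0.0417]
contact_force: [-2.6, -0.0, 16.1]
```

The plate is stiff: 16 N for only about 0.3 mm of sink. I'll hold at about 20 N for a good second.

```bash
python3 -m crank '{"fingers":[255,255,255,255,255,255,255,255,255,255,255,255],"xyz":[[0,0,-0.0003],[0,0,-0.0003],[0,0,-0.0003],[0,0,-0.0003],[0,0,-0.0003],[0,0,-0.0003],[0,0,-0.0003],[0,0,-0.0003],[0,0,-0.0003],[0,0,-0.0003],[0,0,-0.0003],[0,0,-0.0003]],"turn":[[0,0,0],[0,0,0],[0,0,0],[0,0,0],[0,0,0],[0,0,0],[0,0,0],[0,0,0],[0,0,0],[0,0,0],[0,0,0],[0,0,0]]}'
python3 -m crank '{"fingers":[255,255,255,255],"xyz":[[0,0,0],[0,0,0],[0,0,0],[0,0,0]],"turn":[[0,0,0],[0,0,0],[0,0,0],[0,0,0]]}'
```

```text
time_s: 16.6
position: [0.548, -0.0657, 0.0417]
eef_rot: [0.001, 0.615, 0.788, 0.0]
contact_force: [-4.2, 1.9, 19.2]
opening: 0.0009
time_s: 16.93
position: [0.5479, -0.0657, 0.0417]
eef_rot: [0.001, 0.615, 0.788, 0.0]
contact_force: [-4.4, 1.3, 19.4]
opening: 0.0004
```

```bash
python3 -m crank '{"fingers":[255,255,255,255,255,255,255,255,255,255,255,255],"xyz":[[0,0,0.004],[0,0,0.02],[0,0,0.06],[0,0,0.10],[0,0,0.14],[0,0,0.18],[0,0.04,0.19],[0,0.08,0.19],[0,0.12,0.19],[0,0.16,0.19],[0,0.20,0.19],[0,0.24,0.19]],"turn":[[0,0,0],[0,0,0],[0,0,0],[0,0,0],[0,0,0],[0,0,0],[0,0,0],[0,0,0],[0,0,0],[0,0,0],[0,0,0],[0,0,0]]}' | grep pos
python3 -m crank '{"fingers":[255,255,255,255,255,255,255,255,255,255,255,255],"xyz":[[-0.36,0.36,0],[-0.36,0.36,0],[-0.36,0.36,0],[-0.36,0.36,0],[-0.36,0.36,0],[-0.36,0.36,0],[-0.36,0.36,0],[-0.36,0.36,0],[-0.36,0.36,0],[-0.36,0.36,0],[-0.36,0.36,0],[-0.36,0.36,0]],"turn":[[0,0,0],[0,0,0.1],[0,0,0.2],[0,0,0.3],[0,0,0.4],[0,0,0.5],[0,0,0.6],[0,0,0.7],[0,0,0.8],[0,0,0.8],[0,0,0.8],[0,0,0.8]]}'
python3 - <<'E'
from h import *
P=[optics.capture(n) for n in("top","side")]
save(P[0],"c7.png",(205,165,385,285),4.4); save(P[1],"c8.png",(185,160,325,300),4.2)
d=[cv2.imread("pics/c1.png"),cv2.imread("pics/c2.png")]
for n,dd in zip(("c7","c8"),d):
    w=cv2.imread(f"pics/{n}.png"); print(n,w.shape)
    # shift of plate between the first picture and now
    y0,y1,x0,x1=(60,480,40,400) if n=="c7" else (30,370,10,300)
    g=lambda i:np.float32(cv2.cvtColor(i[y0:y1,x0:x1],cv2.COLOR_BGR2GRAY))
    print("plate shift, crop px",cv2.phaseCorrelate(g(dd),g(w)))
E
```

```text
position: [0.5472, 0.1762, 0.2304]
time_s: 18.93
position: [0.1922, 0.529, 0.2303]
eef_rot: [0.0, 0.26, 0.966, -0.0]
contact_force: [1.5, -0.0, 0.4]
opening: 0.0008
c7 (528, 792, 3)
plate shift, crop px ((-0.03333866273024455, 0.0024486549487789944), 0.8541787779380264)
c8 (588, 588, 3)
plate shift, crop px ((-0.010424097408588295, 0.0003489364113704596), 0.838816234447338)
```

View pics/c7.png

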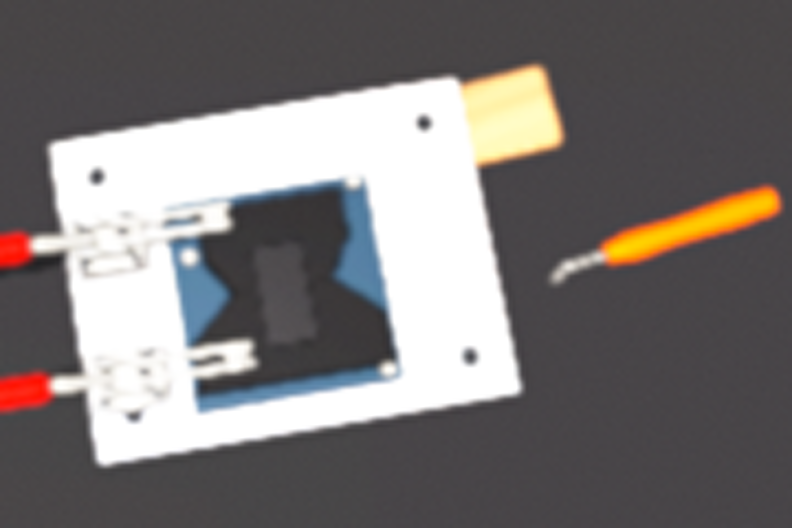

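View pics/c8.png

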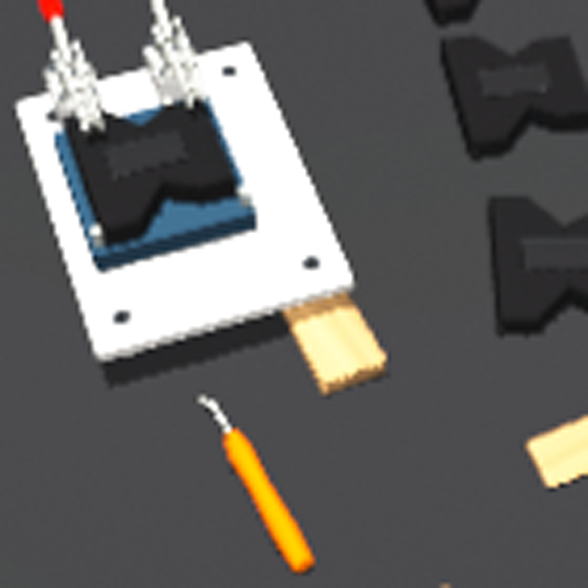

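Both crops show the wedge under the far right corner, with the plate edges, screws and deburrer where they were before; the measured plate shift is under 0.04 crop px. I'm handing it in.

```bash
python3 -c "
from h import *
print(r.sign_off())"
```

```text
the job is handed in; nothing more can be done
None
```

The wedge is seated under the short foot, the corner held under a firm press, and the job is handed in at about 19 s of the 51 s allowed.

- **Push:** I pushed the middle-sized wedge by its heel along its own axis with two fingertips. The push stayed within the noise, about 1 N, until the foot began to bear. It then rose over the last 6 mm or so to about 8 N, slightly above the top of the 5 to 8 N seating range, and I stopped and backed straight off.
- **Press:** With shut fingertips about 6 mm from the press point, I pressed the plate at about 19 N for about 1.5 s. The corner sank about 0.3 mm as the load came on, then held steady at 41.7 mm, so it did not rock.
- **Last checks:** In both cameras the plate shifted less than 0.05 enlarged-crop pixels against the first pictures. The deburrer and the two mouldings in the side crop looked unmoved. The wedge stays under the corner and the arm is clear.

No check failed. I did not measure directly that the other three feet still carry load. I judge that from the unmoved plate and the stiff press.

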